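# Leak check of a torch-gas manifold

### The job

Leak-check the torch-gas manifold. First charge it: push the ball-topped valve lever (not the T-topped one) fully over towards its valve's copper pipe, hold it over for two seconds, then let it spring back to centre and leave it. Then take the leak-detector wand from its sloping rest and, keeping it in line with each port, press its tip gently on the spring pin of the short port and then of the tall port, holding half a second on each; put the wand back fully home in its rest and leave the T-topped lever and everything else on the bench undisturbed.

Things in the scene. Friction and masses are not known exactly. Their poses are not given: they have to be found in the camera images.
- ball_valve: Hand valve fixed to the bench: 70 x 60 mm steel foot, aluminium block, top of block 46 mm up; origin under its centre. A copper pipe leaves it on its own +y side (reaches 64 mm out, 36 mm high) and a short brass plug on its -y side. It carries the ball-topped lever, pivoted 50 mm above the bench about the valve's own x axis: a 12 mm steel rod with a 30 mm black ball whose centre is 90 mm above the pivot. Mind that it may change places with the T-topped valve.
- ball_valve_knob (a point): Centre of the 30 mm black ball on the lever to be pushed; 140 mm above the bench at rest.
- ball_valve_lever (a joint): Swing of the ball-topped lever in rad: 0 is upright (spring centre), positive leans to the valve's own +y (copper pipe), stops at +0.5 and -0.5. The spring is 1.2 N m per rad (about 6 N at the ball when fully over); it returns by itself.
- tee_valve: The same valve with a T-topped lever, not to be used: a black cross-bar 60 mm long, 18 mm thick, along the valve's own x, 140 mm above the bench.
- tee_valve_lever (a joint): Swing of the T-topped lever in rad, 0 upright; must stay there.
- manifold: Aluminium manifold fixed to the bench, 250 mm long (own y) and 100 mm deep (own x) at its steel foot, bar top 80 mm up; origin under its centre on the bench. Two brass test ports slope up and towards its own -x (robot) side. Between them, at the middle, a shut-off tap 132 mm high (cross-bar 16 x 70 mm along y); at the +y end a round dial gauge 52 mm across facing -x, its top 158 mm up. Nothing of these is to be touched.
- short_port (a point): Centre of the top face of the short port's spring pin (20 mm steel disc, inside a 31 mm brass collar, standing 2 mm proud of the rim when up), on the manifold's +y half, about 84 mm above the bench. z axis: out of the port along its axis, leaning 35 degrees from vertical towards the manifold's -x.
- tall_port (a point): The same for the tall port, on the manifold's -y half, about 108 mm above the bench; its z axis leans 25 degrees from vertical towards the manifold's -x.
- short_pin (a joint): How far the short port's pin is pressed in, m: 0 up, 0.008 fully in; 2 N to start, 5 N fully in; more than 2 mm with the wand's tip on it counts.
- tall_pin (a joint): The same for the tall port's pin.
- rest: Wand rest fixed to the bench: steel foot 120 x 90 mm, on it a square steel sleeve (20 mm inside, 28 mm outside, 60 mm long) leaning 28 degrees from vertical towards the rest's own -x; centre of the sleeve's mouth at (-20, 0, 112) mm in its frame; origin under its centre on the bench.
- rest_home (a point): Where the centre of the wand's handle lies when the wand is fully home in the rest: 41 mm out of the sleeve's mouth along its axis.
- wand_grip (a point): Centre of the wand's handle. The wand is 176 mm long and straight, 0.1 to 0.2 kg; its own z axis runs from tip to handle. Grey handle 26 (own x) x 24 (own y) x 70 mm (z), then a black flange 36 mm across, 6 mm thick, that sits on the sleeve's mouth, then a steel shaft 14 mm thick tapering to an 8 mm tip. It stands handle up in the sleeve with 3 mm play, so it leans as the sleeve does, handle towards the rest's own -x.
- wand_tip (a point): End of the wand's tip, 141 mm from the handle's centre along the wand's axis (its z axis points from tip to handle).
- jar: Small glass bottle, 48 mm across, 120 mm high, standing in front of the manifold; leave alone; origin under its centre (so for all that follow).
- mandrel: Slender steel ring mandrel standing on a 48 mm disc, 150 mm high, between the rest and the manifold; leave alone.
- tin: Metal can, 54 mm across, 85 mm high; leave alone.
- brick: White soldering brick 110 x 70 x 30 mm; leave alone.
- mallet: Hammer lying on the bench; leave alone.
- bowl: White bowl, 90 mm across, 40 mm high; leave alone.
- driver: Screwdriver lying on the bench; leave alone.
There are look-alikes about, which are no part of the job. What is shaped like the part that bears wand_grip but turquoise or yellow is not meant.

How it is judged:
By the outcome, as a careful person would: the job done as asked, in the order asked, and still so for the second after the job is handed in, with the robot touching nothing.
It also fails if it takes over 72 s, if anything falls off the work surface, if the arm or the gripper's body presses on something with over 40 N, if the wrist force passes 120 N, or if a joint passes its speed limit or range.

### The arm

A 7-joint arm with a two-finger parallel gripper is mounted at the origin on the work surface. World frame = base frame: x ahead of the robot, y to its left, z up, the work surface at z = 0. Lengths are in m, angles in rad, forces in N, time in s.
With the tool pointing down it reaches from about 0.4 to 0.85 m from the base axis. Payload 4.5 kg.
Tool frame: the origin (TCP) lies at the very end of the fingers, on their centre line; the grasp point (between the pads) lies 19 mm behind it (r.grip_point_offset is the distance from the TCP to the grasp point, in m); y points along the fingers, x is the direction in which the jaws open and shut, and the axes are right-handed (so a half turn about y gives the same grasp; the last joint's range is limited). The gripper opens to 88 mm and grips with 3 to 60 N. Pads are 18 mm wide; open, the fingers measure 123 mm over their backs; the gripper's body (75 mm by 187 mm) begins 45 mm behind the grasp point.
Start: joints at [-1.308, 0.689, -0.195, 1.565, 0.157, 0.902, -0.215], TCP at [0.142, 0.609, 0.239] pointing down, gripper open.
Joint ranges: [-3.01, 3.01], [-0.46, 2.08], [-1.47, 1.51], [0.13, 2.56], [-1, 4.14], [0.04, 2.09], [-2.66, 2.66]. Speed limits (rad/s): [2.57, 2.57, 3.14, 3.14, 3.14, 3.14, 3.14].

### API

Orientations are given as a unit quaternion [x, y, z, w].
In Python, from plant import get_state, snapshot, camera_params, job, r gives the robot as it stands.
- The arm moves only by the tool carry_out, never from a script. Its arguments are lists of equal length, an entry for each row: "offset": the shift along the world's x, y, z in m, a list of three; "twist": the turn about the world's z in degrees. In form: {"offset": [[tx, ty, tz], ...], "twist": [twist, ...]}. A call has 1 to 8 rows; each row shifts and turns the commanded pose from where the row before left it; what a row does not reach is not made up. A row lasts 1/8 s, in which the tool goes at most 62.5 mm and 10.7 degrees, less where a joint would pass 70% of its speed; a pose out of reach is approached as far as the arm can. A call with a gripper value outside its range is refused whole. "grip" is the finger opening in m, from 0 to 0.0881, set as the call begins (left out, the last holds). The fingers move at their own pace and stop on an object; "newtons" is the grip in N (left out, the last holds). Time passes only in rows, so rows that do not move let the fingers close. It gives the time, the measured TCP pose, the force and the opening at its end, in the units of the state.
- get_state(): the state, without advancing time (a new reading comes with each control period).
- snapshot(name): name is "scene" or "top" or "wrist"; returns the picture (400x640x3 uint8, red, green, blue); there is no depth.
- camera_params(name): a dict with "camera_matrix" (3x3 intrinsics, pixels), "eye" and "orientation" of the camera in the world. Camera axes: x right, y up, looking along -z (the intrinsics and any distortion apply to the point x, -y, -z); pixel columns grow to the right and rows downward; lengths in m; the calibration is good to about 2 mm. A picture is of the moment at which its call begins: read the wrist's pose just before it. camera_params takes no time and is no camera call; for the wrist camera it gives the pose at the moment of the call.
- job.finish_job(): hands the job in, once; it reports no verdict.
The state is a dict: "clock": time; "q": joint angles; "qd": joint speeds; "joint_torque": joint torques, N m; "tool_pos": TCP position; "eef_rot": TCP orientation; "contact_force": force on the tool from outside, world axes, zero at the start; "moment": the same for the moment, N m; "opening": opening from 0.0 (shut) to 1.0 (fully open).
Only numpy, scipy, OpenCV 4.12 (cv2) and the standard library are available. Lean on these libraries where they do the work, as an engineer would, in place of code of your own. Each camera call takes 0.05 s, during which the arm holds its last target. There are 200 camera calls.

## Working session

There is one attempt and no reset: what is moved stays moved. The work goes in short steps, Python scripts to look and compute and a tool call to move; the robot and the scene stay as the last step left them, time stands still between calls to the robot, and variables do not carry over. Pictures are saved under pics/ and viewed, about 8 in all and at most 12, crops included, and the job is handed in when it is done.

Besides the shell and the picture viewer there is one more tool, called after "Emit:" by a JSON object that holds its "name" and its "arguments". carry_out: Moves the arm, as the interface text tells. Its arguments: {"type":"object","properties":{"offset":{"type":"array"},"twist":{"type":"array"},"grip":{"type":"number"},"newtons":{"type":"number"}},"required":["offset","twist"]}

```bash
ls; mkdir -p pics; python3 - <<'E'
from plant import *
import cv2
print(get_state()); print(r.grip_point_offset)
for n in("scene","top"):
    im=snapshot(n); cv2.imwrite(f"pics/{n}0.png",im[:,:,::-1]); print(n,camera_params(n))
E
```

```text
pics
{'clock': 0.0, 'q': array([-1.30820092,  0.69000291, -0.19454432,  1.56633849,  0.15735467,
        0.90246051, -0.21510501]), 'qd': array([ 0.00060687, -0.00124206,  0.00053936,  0.00082458,  0.00081041,
        0.00072065, -0.00078542]), 'joint_torque': array([ 1.93484993e-04, -5.27574062e+01, -1.26706034e+00, -1.53422356e+01,
       -5.27453574e-02,  6.59755271e-03,  1.71275692e-04]), 'tool_pos': array([0.14165533, 0.60809989, 0.23790046]), 'eef_rot': array([ 0.55421316,  0.43922805, -0.4401623 , -0.55333864]), 'contact_force': array([-0.01357114,  0.4984877 , -0.01215321]), 'moment': array([ 0.01787719, -0.04185557,  0.00398541]), 'opening': 0.9993980082109053}
0.0187
scene {'camera_matrix': array([[446.81207103,   0.        , 319.47324879],
       [  0.        , 446.81207103, 203.21680075],
       [  0.        ,   0.        ,   1.        ]]), 'eye': array([ 1.25743273, -0.08287523,  1.23486184]), 'orientation': array([0.20639455, 0.18750324, 0.64984498, 0.70706812])}
top {'camera_matrix': array([[508.27549797,   0.        , 313.48372475],
       [  0.        , 508.27549797, 195.44439533],
       [  0.        ,   0.        ,   1.        ]]), 'eye': array([ 0.23194828, -0.02252704,  1.63025661]), 'orientation': array([ 0.06389329, -0.07440128, -0.69357402,  0.71367862])}
```

View pics/scene0.png

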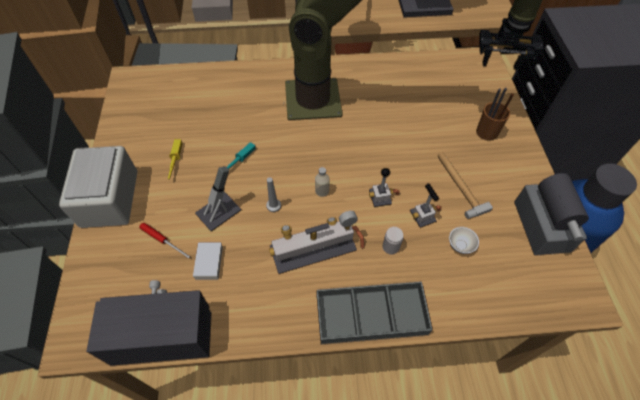

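View pics/top0.png

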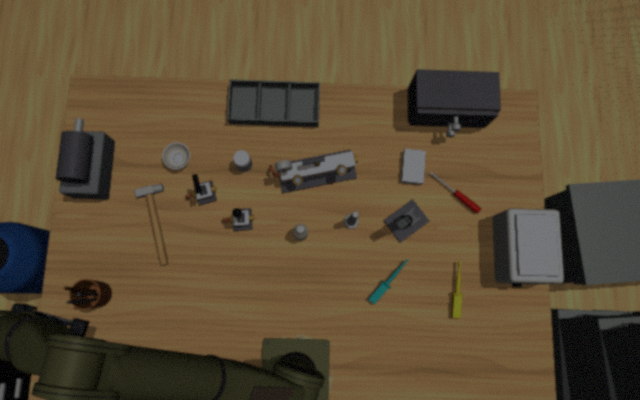

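```bash
python3 - <<'E'
import cv2
for n,(x,y,w,h) in {"scene":(190,140,266,150),"top":(180,140,266,110)}.items():
    im=cv2.imread(f"pics/{n}0.png")[y:y+h,x:x+w]
    im=cv2.resize(im,None,fx=3,fy=3,interpolation=cv2.INTER_CUBIC)
    im=cv2.convertScaleAbs(im,alpha=1.5)
    for i in range(0,w,20):
        cv2.line(im,(3*i,0),(3*i,5),(0,255,0)); cv2.putText(im,str(x+i),(3*i,16),0,.35,(0,255,0))
    for i in range(0,h,20):
        cv2.line(im,(0,3*i),(5,3*i),(0,255,0)); cv2.putText(im,str(y+i),(6,3*i+4),0,.35,(0,255,0))
    cv2.imwrite(f"pics/{n}c.png",im)
E
```

```text
(no output)
```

View pics/scenec.png

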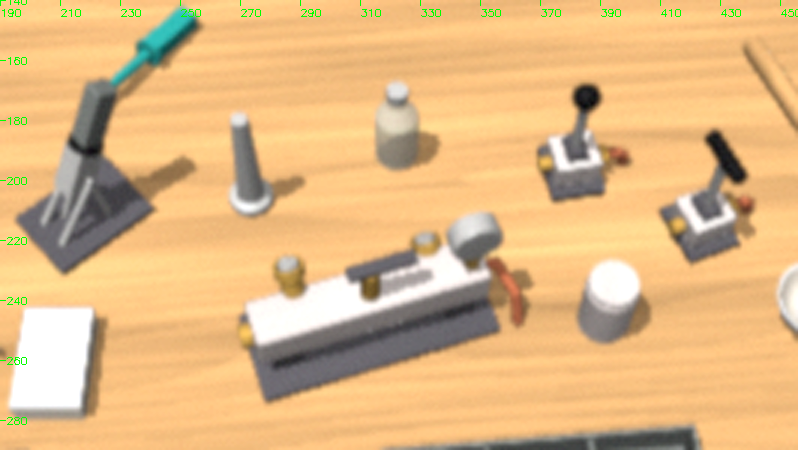

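View pics/topc.png

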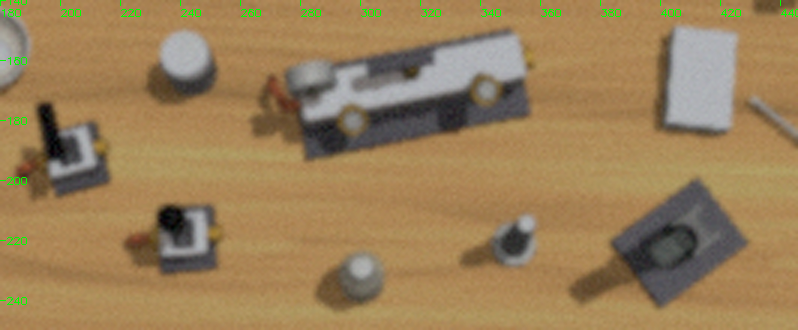

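```bash
cat > h.py <<'E'
import numpy as np, cv2
from scipy.spatial.transform import Rotation as R
from scipy.optimize import least_squares
from plant import *
C={n:camera_params(n) for n in("scene","top")}
def proj(P,c):
    if isinstance(c,str): c=C[c]
    p=(np.atleast_2d(P)-c["eye"])@R.from_quat(c["orientation"]).as_matrix()
    p=p*[1,-1,-1]; q=p@c["camera_matrix"].T
    return q[:,:2]/q[:,2:]
def tri(obs):
    f=lambda X:np.ravel([proj(X,c)[0]-uv for c,uv in obs])
    s=least_squares(f,[.5,0,.1]); return s.x,np.abs(s.fun).max()
def onz(c,uv,z):
    if isinstance(c,str): c=C[c]
    d=np.linalg.inv(c["camera_matrix"])@[*uv,1]*[1,-1,-1]
    d=R.from_quat(c["orientation"]).apply(d); return c["eye"]+d*(z-c["eye"][2])/d[2]
def fit(obs,x0):  # obs: (cam,uv,local point); planar pose
    def f(x):
        c,s=np.cos(x[2]),np.sin(x[2])
        return np.ravel([proj([x[0]+c*l[0]-s*l[1],x[1]+s*l[0]+c*l[1],l[2]],k)[0]-uv for k,uv,l in obs])
    s=least_squares(f,x0,loss='soft_l1'); return s.x,np.round(f(s.x).reshape(-1,2),1)
E
python3 - <<'E'
from h import *
np.set_printoptions(precision=4,suppress=True)
S=lambda a,b:(190+a/3,140+b/3); T=lambda a,b:(180+a/3,140+b/3)
for n,s,t in [("knob",(586,97),(171,217)),("pipe",(622,156),(131,241)),("plug",(545,162),(217,233)),("tall",(289,265),(486,90)),("short",(427,240),(353,121)),("mand",(239,119),(526,222)),("jar",(397,88),(362,265)),("tinTop",(613,280),(186,55)),("tee a",(714,137),(46,108)),("tee b",(738,176),(54,155)),("footM",(267,402),(529,116))]:
    print(n,*tri([("scene",S(*s)),("top",T(*t))]))
print(*[onz("top",T(*t),.006) for t in [(612,242),(660,307),(748,240),(698,180)]])
print(*[onz("scene",S(*t),.006) for t in [(17,218),(65,273),(154,209)]])
print("Mfoot",*[onz("top",T(*t),.006) for t in [(305,160),(529,116)]],*[onz("scene",S(*t),.006) for t in [(267,402),(500,330)]])
E
```

```text
knob [0.4707 0.1866 0.1384] 0.6990152024089298
pipe [0.4635 0.2445 0.0131] 0.45620429831592446
plug [0.473  0.1541 0.0267] 1.1675495674134595
tall [ 0.6189 -0.1242  0.1009] 1.0633845389881458
short [0.5878 0.0131 0.0759] 1.2117950993606428
mand [ 0.4745 -0.1639  0.1464] 0.7169740795668531
jar [ 0.4306 -0.0028  0.1212] 0.9194514977121457
tinTop [0.6519 0.1896 0.0826] 1.0569019429646573
tee a [0.5637 0.2966 0.1893] 2.4957724201509563
tee b [0.5431 0.3288 0.0827] 4.041917246871662
footM [ 0.6509 -0.1777 -0.145 ] 5.194091605417157
[ 0.4784 -0.2727  0.006 ] [ 0.4097 -0.3241  0.006 ] [ 0.4849 -0.4199  0.006 ] [ 0.5493 -0.3664  0.006 ]
[ 0.484  -0.4119  0.006 ] [ 0.5558 -0.3579  0.006 ] [ 0.4848 -0.266   0.006 ]
Mfoot [0.5585 0.0614 0.006 ] [ 0.615  -0.1816  0.006 ] [ 0.7184 -0.1532  0.006 ] [0.6593 0.0861 0.006 ]
```

```bash
python3 - <<'E'
from h import *
np.set_printoptions(precision=4,suppress=True)
s=get_state(); M=R.from_quat(s["eef_rot"]).as_matrix(); print(M, "jaw az",np.degrees(np.arctan2(M[1,0],M[0,0])))
c=camera_params("wrist"); print("wrist rel tool",(c["eye"]-s["tool_pos"])@M, "look",-R.from_quat(c["orientation"]).as_matrix()[:,2]@M, c["camera_matrix"][0])
for yaw in (-52,128):
    y=np.radians(yaw); ex=np.array([np.cos(y),np.sin(y),0]); ctr=np.array([.4815,-.345,0])
    m=ctr-.02*ex+[0,0,.112]; ax=-np.sin(np.radians(28))*ex+[0,0,np.cos(np.radians(28))]
    for d in(.003,.041,.076): print(yaw,d,m+d*ax,proj(m+d*ax,"scene"),proj(m+d*ax,"top"))
y=np.radians(13); ex=np.array([np.cos(y),np.sin(y),0])
for n,s_,t,z in[("tall",(286.3,228.3),(342,170),.108),("short",(332.3,220),(297.7,180.3),.084),("knob",(385.3,172.3),(237,212.3),.14)]:
    print(n,onz("scene",s_,z),onz("top",t,z))
E
```

```text
[[ 0.2267 -0.0003 -0.974 ]
 [ 0.974  -0.0016  0.2267]
 [-0.0017 -1.     -0.0001]] jaw az 76.89475192665985
wrist rel tool [ 0.0004 -0.1471  0.065 ] look [-0.001   0.9666 -0.2561] [351.128   0.    322.879]
-52 0.003 [ 0.4683 -0.3281  0.1146] [[215.6186 187.7436]] [[407.8361 219.259 ]]
-52 0.041 [ 0.4573 -0.3141  0.1482] [[218.3363 178.0406]] [[405.3915 221.1141]]
-52 0.076 [ 0.4472 -0.3011  0.1791] [[220.9191 168.8186]] [[403.0362 222.9014]]
128 0.003 [ 0.4947 -0.3619  0.1146] [[203.9362 195.753 ]] [[418.8481 210.9834]]
128 0.041 [ 0.5057 -0.3759  0.1482] [[196.4062 192.9028]] [[426.005  205.6226]]
128 0.076 [ 0.5158 -0.3889  0.1791] [[189.1055 190.1395]] [[432.8583 200.4892]]
tall [ 0.623  -0.1212  0.108 ] [ 0.6171 -0.127   0.108 ]
short [0.5927 0.0158 0.084 ] [0.5857 0.009  0.084 ]
knob [0.4717 0.1882 0.14  ] [0.4702 0.1843 0.14  ]
```

Emit:
{"name": "carry_out", "arguments": {"offset": [[0.033,-0.05,0],[0.033,-0.05,0],[0.033,-0.05,0],[0.033,-0.05,0],[0.033,-0.05,0],[0.033,-0.05,0],[0.033,-0.05,0],[0.033,-0.05,0]], "twist": [-9,-9,-9,-9,-9,-9,-9,-9], "grip": 0}}

```text
clock: 1.1
tool_pos: [0.4065, 0.2071, 0.2387]
eef_rot: [-0.706, -0.029, 0.028, 0.707]
contact_force: [0.7, 0.5, -0.3]
opening: 0.117
```

Emit:
{"name": "carry_out", "arguments": {"offset": [[0.032,-0.048,0],[0.032,-0.049,0],[0,0,0]], "twist": [0,0,0]}}

```text
clock: 1.48
tool_pos: [0.472, 0.1064, 0.2387]
eef_rot: [0.707, 0.027, -0.026, -0.706]
contact_force: [-0.8, 0.6, 0.7]
opening: 0.006
```

```bash
python3 - <<'E'
from h import *
s=get_state(); c=camera_params("wrist"); im=snapshot("wrist"); cv2.imwrite("pics/w1.png",im[:,:,::-1]); np.save("w1.npy",c,allow_pickle=True)
print(s["tool_pos"],s["contact_force"],s["opening"],proj([.471,.186,.14],c))
E
```

```text
[0.4720016  0.1063563  0.23869895] [-0.82094145  0.64294913  0.74555384] 0.006117120327313799 [[329.47112532  81.93942659]]
```

View pics/w1.png

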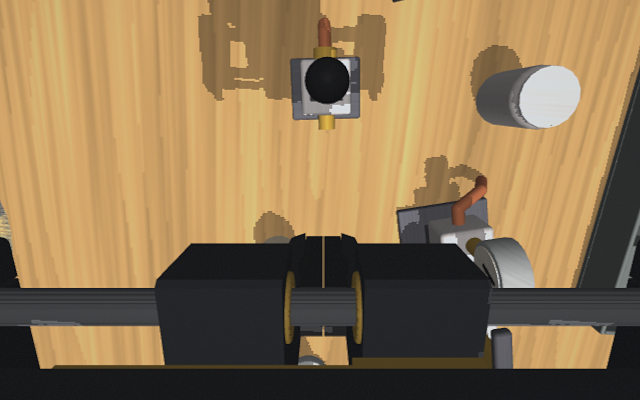

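Emit:
{"name": "carry_out", "arguments": {"offset": [[0,0,-0.04],[0,0,-0.04],[0,0.02,-0.033],[0,0.03,0],[0,0.01,0],[-0.001,0.01,0],[-0.001,0.01,0],[-0.001,0.01,0]], "twist": [0,0,0,0,0,0,0,0], "newtons": 20}}

```text
clock: 2.52
tool_pos: [0.4662, 0.1995, 0.1256]
eef_rot: [0.708, 0.029, -0.03, -0.705]
contact_force: [0.4, -7.7, -6.1]
opening: 0.003
```

Emit:
{"name": "carry_out", "arguments": {"offset": [[0,0.004,0],[0,0.003,0],[0,0,0]], "twist": [0,0,0]}}

```text
clock: 2.9
tool_pos: [0.4657, 0.2048, 0.1251]
eef_rot: [0.708, 0.028, -0.03, -0.705]
contact_force: [0.2, -8.5, -5.4]
opening: 0.005
```

```bash
python3 - <<'E'
from h import *
s=get_state(); c=camera_params("wrist"); im=snapshot("wrist"); cv2.imwrite("pics/w2.png",im[:,:,::-1])
print(s["tool_pos"],s["contact_force"],s["moment"])
E
```

```text
[0.46566772 0.20480684 0.12508258] [ 0.17193057 -8.49868921 -5.38375268] [-1.9289633  -0.00544539  0.02699434]
```

Emit:
{"name": "carry_out", "arguments": {"offset": [[0,0.003,0],[0,0.003,0],[0,0,0]], "twist": [0,0,0]}}

```text
clock: 3.32
tool_pos: [0.4655, 0.2067, 0.1249]
eef_rot: [0.71, 0.026, -0.03, -0.703]
contact_force: [0.3, -15.7, -5.3]
opening: 0.004
```

Emit:
{"name": "carry_out", "arguments": {"offset": [[0,0.001,0],[0,0,0],[0,0,0],[0,0,0],[0,0,0],[0,0,0],[0,0,0],[0,0,0]], "twist": [0,0,0,0,0,0,0,0]}}

```text
clock: 4.32
tool_pos: [0.4654, 0.2067, 0.1249]
eef_rot: [0.711, 0.026, -0.029, -0.703]
contact_force: [0.3, -17.4, -5.4]
opening: 0.003
```

Emit:
{"name": "carry_out", "arguments": {"offset": [[0,0,0],[0,0,0],[0,0,0],[0,0,0],[0,0,0],[0,0,0],[0,0,0],[0,0,0]], "twist": [0,0,0,0,0,0,0,0]}}

```text
clock: 5.32
tool_pos: [0.4655, 0.2067, 0.1249]
eef_rot: [0.711, 0.026, -0.029, -0.703]
contact_force: [1.4, -18.0, -5.6]
opening: 0.006
```

Emit:
{"name": "carry_out", "arguments": {"offset": [[0,0,0],[0,0,0],[0,-0.01,0],[0,-0.01,0],[0,-0.01,0],[0,-0.01,0],[0,-0.02,0],[0,-0.03,0]], "twist": [0,0,0,0,0,0,0,0]}}

```text
clock: 6.32
tool_pos: [0.4669, 0.1273, 0.1257]
eef_rot: [-0.706, -0.032, 0.031, 0.707]
contact_force: [0.2, 0.4, -0.2]
opening: 0.005
```

Emit:
{"name": "carry_out", "arguments": {"offset": [[0,-0.01,0.058],[0,-0.02,0.058],[0,-0.02,0.058],[0,-0.06,0],[0,-0.06,0],[0.006,-0.06,0],[0.006,-0.06,0],[0.006,-0.06,0]], "twist": [0,0,0,8,8,8,8,0], "grip": 0.08}}

```text
clock: 7.32
tool_pos: [0.4854, -0.2251, 0.2999]
eef_rot: [-0.67, -0.226, 0.224, 0.671]
contact_force: [-0.2, -0.8, -0.8]
opening: 0.89
```

Emit:
{"name": "carry_out", "arguments": {"offset": [[0.006,-0.06,0],[0.006,-0.06,0],[0.003,-0.02,0],[0,0,0]], "twist": [0,0,0,0]}}

```text
clock: 7.82
tool_pos: [0.4997, -0.3652, 0.2992]
eef_rot: [-0.671, -0.223, 0.223, 0.671]
contact_force: [0.6, 1.2, 0.2]
opening: 0.911
```

```bash
python3 - <<'E'
from h import *
s=get_state(); c=camera_params("wrist"); im=snapshot("wrist"); cv2.imwrite("pics/w3.png",im[:,:,::-1]); np.save("w3.npy",c,allow_pickle=True)
M=R.from_quat(s["eef_rot"]).as_matrix()
print(s["tool_pos"],s["contact_force"],np.degrees(np.arctan2(M[1,0],M[0,0])),s["q"])
im=snapshot("top");cv2.imwrite("pics/t3.png",im[:,:,::-1])
print(proj([[.4683,-.3281,.1146],[.4573,-.3141,.148],[.4472,-.3011,.179]],c))
E
```

```text
[ 0.49973652 -0.36515376  0.29916619] [0.62757448 1.19966951 0.23456667] 36.79276930960236 [ 0.57329569  0.61365602 -0.02920295  1.51290784  0.01880339  1.01524365
  1.18165676]
[[319.10268038 122.88152237]
 [318.15309814 102.82502333]
 [317.15162651  79.08740294]]
```

View pics/w3.png

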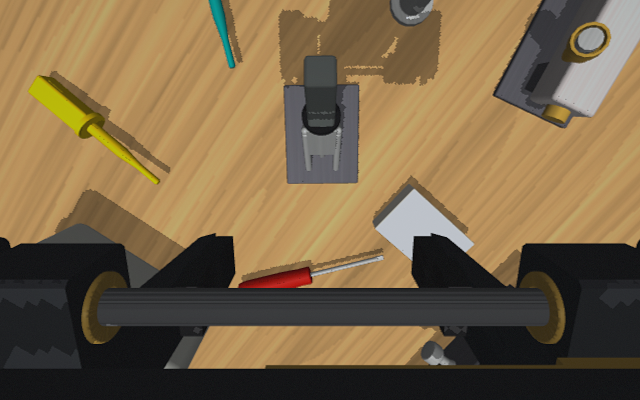

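```bash
python3 - <<'E'
import cv2
im=cv2.imread("pics/w3.png")[45:195,270:375]
im=cv2.convertScaleAbs(cv2.resize(im,None,fx=4,fy=4,interpolation=cv2.INTER_CUBIC),alpha=1.6)
for i in range(0,150,10): cv2.putText(im,str(45+i),(0,4*i+4),0,.35,(0,0,255)); 
for i in range(0,105,10): cv2.putText(im,str(270+i),(4*i,10),0,.3,(0,0,255)); cv2.line(im,(4*i,12),(4*i,16),(0,0,255))
cv2.imwrite("pics/w3c.png",im)
E
```

```text
(no output)
```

View pics/w3c.png

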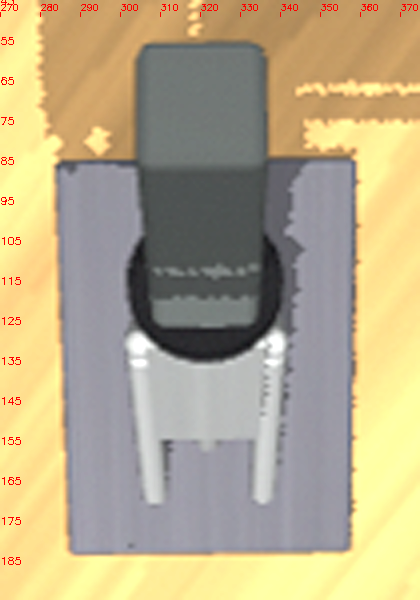

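```bash
python3 - <<'E'
from h import *
np.set_printoptions(precision=4,suppress=True)
c=np.load("w3.npy",allow_pickle=True).item()
t=np.radians(28); a=np.array([-np.sin(t),0,np.cos(t)]); e=np.array([np.cos(t),0,np.sin(t)]); m=np.array([-.02,0,.112]); y=np.array([0,1,0])
P=lambda d,u,v:m+d*a+u*e+v*y
for zf in(.004,.008,.012):
  foot=[(c,(284,85),[-.06,-.045,zf]),(c,(358.5,85),[-.06,.045,zf]),(c,(357.5,183),[.06,.045,zf]),(c,(288,183),[.06,-.045,zf])]
  hand=[(c,(305,56),P(.076,-.013,-.012)),(c,(335,56),P(.076,-.013,.012)),(c,(336.5,87),P(.076,.013,.012)),(c,(305,86),P(.076,.013,-.012)),(c,(308,126.5),P(.006,.013,-.012)),(c,(333,126.5),P(.006,.013,.012))]
  for nm,o in(("foot",foot),("hand",hand),("both",foot+hand)):
    x,res=fit(o,[.48,-.345,-.9]); C_,S_=np.cos(x[2]),np.sin(x[2]); h=P(.041,0,0)
    print(zf,nm,x[:2],np.degrees(x[2]),"grip",x[0]+C_*h[0],x[1]+S_*h[0],h[2],np.abs(res).max(),res.tolist() if zf==.008 else "")
E
```

```text
0.004 foot [ 0.483  -0.3436] -52.58183684011528 grip 0.4591587151864301 -0.3124401136484458 0.148200851307216 0.6 
0.004 hand [ 0.4786 -0.3398] -53.717823550338814 grip 0.455336581750305 -0.3081509316158906 0.148200851307216 2.2 
0.004 both [ 0.4798 -0.3398] -52.41102094478064 grip 0.45589604112859605 -0.3087128739831685 0.148200851307216 4.6 
0.008 foot [ 0.4829 -0.3434] -52.633978148063406 grip 0.4590446825730098 -0.3121927115237373 0.148200851307216 0.9 [[-0.3, 0.1], [0.9, -0.6], [0.2, -0.0], [-0.8, 0.6]]
0.008 hand [ 0.4786 -0.3398] -53.717823550338814 grip 0.455336581750305 -0.3081509316158906 0.148200851307216 2.2 [[-0.8, -1.7], [2.2, -1.3], [0.7, -0.1], [-1.6, 0.6], [-0.8, 1.5], [0.7, 1.7]]
0.008 both [ 0.4798 -0.3398] -52.45217819382719 grip 0.45588725942432845 -0.3087273551668696 0.148200851307216 4.8 [[-0.8, -3.9], [0.5, -4.8], [0.2, -3.7], [-1.0, -2.9], [-1.5, -0.2], [1.5, -0.6], [0.7, 0.7], [-1.6, 2.1], [-0.0, 2.6], [1.5, 2.3]]
0.012 foot [ 0.4827 -0.3432] -52.63069665092404 grip 0.45892031076300216 -0.3119901808290709 0.148200851307216 1.2 
0.012 hand [ 0.4786 -0.3398] -53.717823550338814 grip 0.455336581750305 -0.3081509316158906 0.148200851307216 2.2 
0.012 both [ 0.4798 -0.3399] -52.52424516389689 grip 0.4558736759010651 -0.3087395360490031 0.148200851307216 5.0
```

Emit:
{"name": "carry_out", "arguments": {"offset": [[-0.021,0.027,-0.035],[-0.021,0.027,-0.035],[0,0,-0.04],[0,0,-0.03],[0,0,-0.03],[0,0,0]], "twist": [0.5,0,0,0,0,0]}}

```text
clock: 8.68
tool_pos: [0.4571, -0.3073, 0.1285]
eef_rot: [-0.668, -0.227, 0.228, 0.671]
contact_force: [0.3, 0.4, 0.2]
opening: 0.91
```

```bash
python3 - <<'E'
from h import *
s=get_state(); c=camera_params("wrist"); im=snapshot("wrist"); cv2.imwrite("pics/w4.png",im[:,:,::-1]); np.save("w4.npy",c,allow_pickle=True)
M=R.from_quat(s["eef_rot"]).as_matrix()
print(s["tool_pos"],s["contact_force"],np.degrees(np.arctan2(M[1,0],M[0,0])))
E
```

```text
[ 0.45705032 -0.30727573  0.12852175] [0.33048506 0.37450021 0.19453127] 37.56747076407368
```

View pics/w4.png

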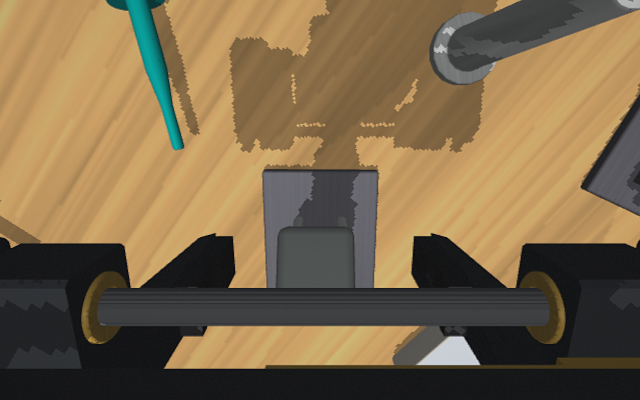

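Emit:
{"name": "carry_out", "arguments": {"offset": [[-0.0016,-0.0012,0],[0,0,0]], "twist": [0,0]}}

```text
clock: 8.98
tool_pos: [0.4567, -0.3118, 0.131]
eef_rot: [0.67, 0.227, -0.226, -0.669]
contact_force: [0.1, -0.2, 1.0]
opening: 0.908
```

Emit:
{"name": "carry_out", "arguments": {"offset": [[0,0,0],[0,0,0],[0,0,0],[0,0,0],[0,0,0],[0,0,0]], "twist": [0,0,0,0,0,0], "grip": 0.01, "newtons": 35}}

```text
clock: 9.72
tool_pos: [0.4562, -0.3113, 0.1297]
eef_rot: [-0.67, -0.227, 0.227, 0.67]
contact_force: [-0.5, 0.9, -1.7]
opening: 0.268
```

Emit:
{"name": "carry_out", "arguments": {"offset": [[-0.0041,0.0054,0.0128],[-0.0041,0.0054,0.0128],[-0.0041,0.0054,0.0128],[-0.0041,0.0054,0.0128],[-0.0041,0.0054,0.0128],[-0.0041,0.0054,0.0128],[-0.0041,0.0054,0.0128],[-0.0041,0.0054,0.0128]], "twist": [0,0,0,0,0,0,0,0]}}

```text
clock: 10.72
tool_pos: [0.423, -0.2679, 0.233]
eef_rot: [-0.67, -0.227, 0.227, 0.67]
contact_force: [-0.2, 1.0, -1.6]
opening: 0.264
```

Emit:
{"name": "carry_out", "arguments": {"offset": [[0,0,0.05],[0,0,0.05],[0,0,0.02],[0,0,0]], "twist": [0,0,0,0]}}

```text
clock: 11.22
tool_pos: [0.4238, -0.2685, 0.3538]
eef_rot: [0.671, 0.228, -0.226, -0.669]
contact_force: [-0.4, 0.7, -2.3]
opening: 0.268
```

Emit:
{"name": "carry_out", "arguments": {"offset": [[0.032,0.025,0.005],[0.032,0.025,0.005],[0.032,0.025,0],[0.032,0.025,0],[0.032,0.025,0],[0.032,0.025,0],[0.032,0.025,0],[0.032,0.025,0]], "twist": [8.2,8.2,8.2,8.2,8.2,8.2,8.2,8.2]}}

```text
clock: 12.22
tool_pos: [0.6794, -0.0674, 0.3599]
eef_rot: [-0.438, -0.554, 0.555, 0.44]
contact_force: [0.7, 0.8, -1.2]
opening: 0.268
```

Emit:
{"name": "carry_out", "arguments": {"offset": [[0,0,0],[0,0,0],[0,0,0]], "twist": [0,0,0]}}

```text
clock: 12.6
tool_pos: [0.6784, -0.0697, 0.3617]
eef_rot: [-0.441, -0.552, 0.554, 0.441]
contact_force: [-0.2, -0.3, -0.8]
opening: 0.266
```

```bash
cat > grab.py <<'E'
import sys
from h import *
np.set_printoptions(precision=4,suppress=True)
t=sys.argv[1]; s=get_state(); c=camera_params("wrist"); np.save(t+".npy",c,allow_pickle=True)
M=R.from_quat(s["eef_rot"]).as_matrix()
print(s["tool_pos"],s["contact_force"],"jaw",np.degrees(np.arctan2(M[1,0],M[0,0])),"tilt",M[:,1],"q7",s["q"][6])
for n in ("wrist","scene","top"): cv2.imwrite(f"pics/{t}{n}.png",snapshot(n)[:,:,::-1])
def crop(f,x,y,w,h,k,o):
    im=cv2.convertScaleAbs(cv2.resize(cv2.imread(f)[y:y+h,x:x+w],None,fx=k,fy=k,interpolation=cv2.INTER_CUBIC),alpha=1.4)
    st=50 if k<3 else 10
    for i in range(-x%st,w,st): cv2.putText(im,str(x+i),(k*i,9),0,.3,(0,0,255)); cv2.line(im,(k*i,10),(k*i,14),(0,0,255))
    for i in range(-y%st,h,st): cv2.putText(im,str(y+i),(6,k*i+3),0,.3,(0,0,255)); cv2.line(im,(0,k*i),(4,k*i),(0,0,255))
    return im
E
python3 grab.py w5; python3 - <<'E'
from h import *; import sys; sys.argv=["","x"]
src=open("grab.py").read(); exec(src[src.index("def crop"):])
c=np.load("w5.npy",allow_pickle=True).item()
print(proj([[.62,-.124,.108],[.589,.013,.084]],c))
a=cv2.imread("pics/w5wrist.png")[0:260]; a=cv2.convertScaleAbs(a,alpha=1.3)
for i in range(0,640,40): cv2.putText(a,str(i),(i,9),0,.3,(0,0,255))
for i in range(0,260,20): cv2.putText(a,str(i),(0,i+3),0,.3,(0,0,255))
b=crop("pics/w5scene.png",230,140,130,110,3,0); d=crop("pics/w5top.png",260,110,130,110,3,0)
e=np.zeros((330,800,3),np.uint8); e[:,:390]=b; e[:,400:790]=d
o=np.zeros((590,800,3),np.uint8); o[:260,:640]=a; o[260:]=e; cv2.imwrite("pics/w5m.png",o)
E
```

```text
[ 0.6784 -0.0697  0.3617] [-0.1759 -0.263  -0.8158] jaw 102.86697005814268 tilt [-0.0015 -0.0011 -1.    ] q7 1.6687766539067408
[[287.31629693 100.98997297]
 [409.74044783 101.65403743]]
```

View pics/w5m.png

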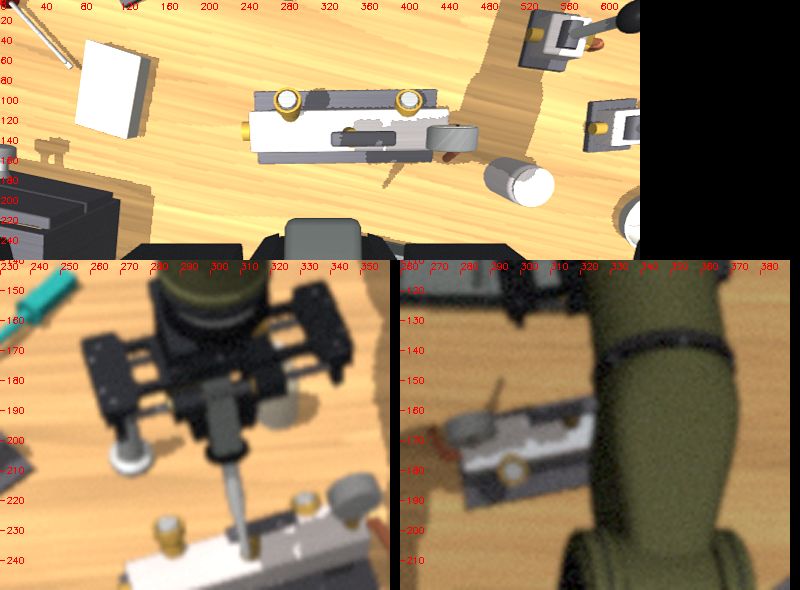

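```bash
python3 - <<'E'
from h import *
np.set_printoptions(precision=4,suppress=True)
c=np.load("w5.npy",allow_pickle=True).item()
print("tall",onz(c,(288,100),.108),"short",onz(c,(409,100),.084), "yaw?",onz(c,(250,110),.08),onz(c,(445,110.5),.08))
T=np.array([.6784,-.0697,.3617+.0187]); az=np.radians(192.9)
for th in(25,28,31):
    t=np.radians(th); a=np.array([np.sin(t)*np.cos(az),np.sin(t)*np.sin(az),np.cos(t)])
    print(th,proj(T-.141*a,"scene"),proj(T-.038*a,"scene"),T-.141*a)
# bias of scene at ports
print(proj([[.62,-.124,.108],[.589,.013,.084]],"scene"))
E
```

```text
tall [ 0.6188 -0.1235  0.108 ] short [0.5874 0.0116 0.084 ] yaw? [ 0.6403 -0.1679  0.08  ] [0.5891 0.0575 0.08  ]
25 [[311.0166 237.7913]] [[305.0377 203.5423]] [ 0.7365 -0.0564  0.2526]
28 [[311.7912 239.4234]] [[305.2474 203.95  ]] [ 0.7429 -0.0549  0.2559]
31 [[312.5511 240.9466]] [[305.4508 204.3213]] [ 0.7492 -0.0535  0.2595]
[[285.2777 227.4524]
 [331.235  219.0033]]
```

Emit:
{"name": "carry_out", "arguments": {"offset": [[-0.045,0.016,0],[-0.045,0.016,0],[-0.045,0.016,0],[-0.037,0.016,-0.02],[0,0,-0.05],[0,0,-0.05],[0,0,-0.027],[0,0,0]], "twist": [0,0,0,0,0,0,0,0]}}

```text
clock: 13.75
tool_pos: [0.5061, -0.0047, 0.2141]
eef_rot: [-0.439, -0.552, 0.554, 0.441]
contact_force: [0.9, -0.2, -1.7]
opening: 0.271
```

```bash
python3 grab.py w6; python3 - <<'E'
from h import *
src=open("grab.py").read(); exec(src[src.index("def crop"):])
b=crop("pics/w6scene.png",290,160,79,98,5,0); d=crop("pics/w6top.png",260,130,79,98,5,0)
a=cv2.imread("pics/w6wrist.png")
o=np.zeros((490,800,3),np.uint8); o[:,:395]=b; o[:,400:795]=d; cv2.imwrite("pics/w6m.png",o)
E
```

```text
[ 0.5061 -0.0047  0.2141] [ 0.923  -0.2216 -1.7023] jaw 102.9715423158896 tilt [-0.0036 -0.0004 -1.    ] q7 1.4248470100254162
```

View pics/w6m.png

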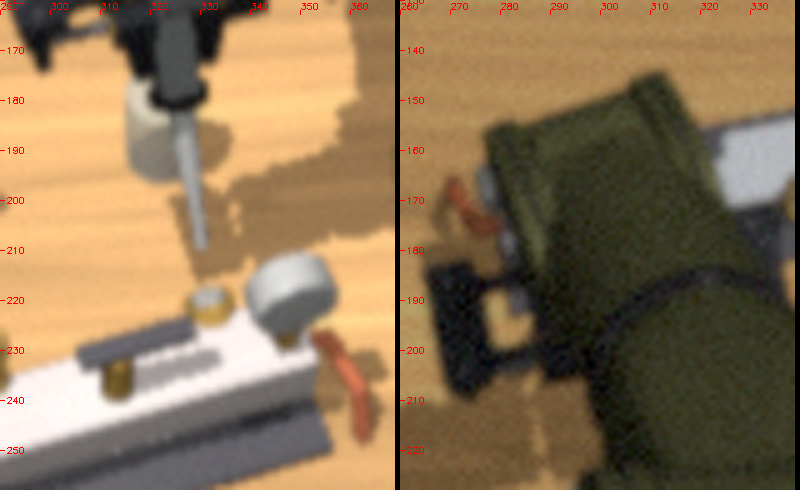

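```bash
cat > tip.py <<'E'
from h import *
def axis(th,azd):
    t,z=np.radians(th),np.radians(azd); return np.array([np.sin(t)*np.cos(z),np.sin(t)*np.sin(z),np.cos(t)])
def tip(tcp,th=28,azd=193): return np.array(tcp)+[0,0,.0187]-.141*axis(th,azd)
E
python3 - <<'E'
from tip import *
np.set_printoptions(precision=4,suppress=True)
pin=proj([.588,.0125,.084],"scene")[0]; print("pin",pin)
for th in(24,26,28,30):
    t=tip([.506,-.0047,.2141],th); print(th,t,proj(t,"scene")[0]-pin, "measured",(330.6-331.4,209.6-219.6))
E
```

```text
pin [331.0351 218.7271]
24 [0.5619 0.0082 0.104 ] [ -2.1368 -10.8399] measured (-0.7999999999999545, -10.0)
26 [0.5662 0.0092 0.1061] [-1.6447 -9.9926] measured (-0.7999999999999545, -10.0)
28 [0.5705 0.0102 0.1083] [-1.1565 -9.1881] measured (-0.7999999999999545, -10.0)
30 [0.5747 0.0112 0.1107] [-0.6727 -8.4276] measured (-0.7999999999999545, -10.0)
```

Emit:
{"name": "carry_out", "arguments": {"offset": [[0.0065,0.0007,-0.0075],[0.0065,0.0007,-0.0075],[0.006,0.0006,-0.007],[0,0,0]], "twist": [0,0,0,0]}}

```text
clock: 14.4
tool_pos: [0.5267, -0.0022, 0.1925]
eef_rot: [-0.44, -0.553, 0.553, 0.44]
contact_force: [-0.1, 0.5, -2.3]
opening: 0.273
```

Emit:
{"name": "carry_out", "arguments": {"offset": [[0.001,0.0002,-0.0018],[0.001,0.0002,-0.0018],[0,0,0]], "twist": [0,0,0]}}

```text
clock: 14.78
tool_pos: [0.5282, -0.0018, 0.1897]
eef_rot: [-0.44, -0.553, 0.553, 0.44]
contact_force: [-0.8, -0.1, 0.8]
opening: 0.269
```

Emit:
{"name": "carry_out", "arguments": {"offset": [[0.0008,0.0002,-0.0015],[0.0007,0.0001,-0.0015],[0,0,0]], "twist": [0,0,0]}}

```text
clock: 15.15
tool_pos: [0.53, -0.0015, 0.1866]
eef_rot: [0.44, 0.554, -0.553, -0.44]
contact_force: [-0.8, 0.2, 1.7]
opening: 0.268
```

```bash
python3 grab.py w7; python3 - <<'E'
from h import *
src=open("grab.py").read(); exec(src[src.index("def crop"):])
b=crop("pics/w7scene.png",300,170,60,70,8,0); cv2.imwrite("pics/w7m.png",b)
E
```

```text
[ 0.53   -0.0015  0.1866] [-0.8305  0.2201  1.7412] jaw 102.99888406967014 tilt [ 0.0004  0.0002 -1.    ] q7 1.410206455798096
```

View pics/w7m.png

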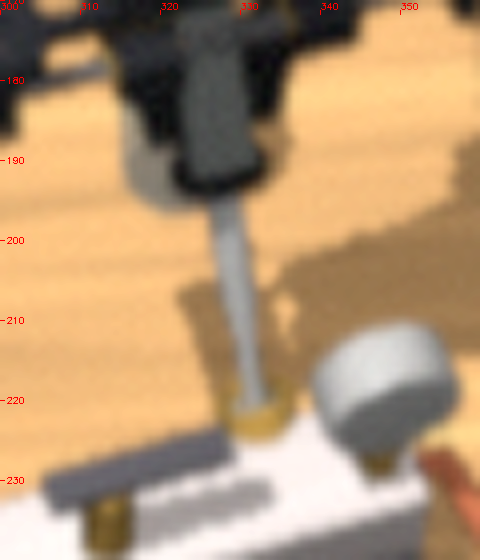

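Emit:
{"name": "carry_out", "arguments": {"offset": [[0.0004,0.0001,-0.0008],[0,0,0],[0,0,0],[0,0,0],[0,0,0],[0,0,0],[0,0,0],[0,0,0]], "twist": [0,0,0,0,0,0,0,0]}}

```text
clock: 16.3
tool_pos: [0.5303, -0.0014, 0.1858]
eef_rot: [0.44, 0.553, -0.553, -0.44]
contact_force: [-0.7, 0.4, 3.2]
opening: 0.273
```

Emit:
{"name": "carry_out", "arguments": {"offset": [[-0.008,-0.002,0.012],[-0.015,-0.003,0.022],[-0.015,-0.003,0.022],[0,0,0.04],[0,0,0],[0,0,0]], "twist": [0,0,0,0,0,0]}}

```text
clock: 17.05
tool_pos: [0.4912, -0.0099, 0.2811]
eef_rot: [-0.44, -0.553, 0.554, 0.441]
contact_force: [0.1, -0.6, -1.1]
opening: 0.268
```

```bash
python3 - <<'E'
from h import *
s=get_state(); print(s["tool_pos"],s["contact_force"]); 
E
```

```text
[ 0.49120316 -0.0099241   0.28111367] [ 0.10733226 -0.63478076 -1.14962569]
```

Emit:
{"name": "carry_out", "arguments": {"offset": [[0.019,-0.044,0],[0.019,-0.044,0],[0.019,-0.043,0],[0,0,-0.022],[0,0,-0.022],[0.0045,0.001,-0.01],[0.0035,0.001,-0.0075],[0,0,0]], "twist": [0,0,0,0,0,0,0,0]}}

```text
clock: 18.05
tool_pos: [0.5575, -0.138, 0.2198]
eef_rot: [0.44, 0.554, -0.554, -0.44]
contact_force: [0.1, -0.4, -2.5]
opening: 0.271
```

```bash
python3 grab.py w8; python3 - <<'E'
from h import *
src=open("grab.py").read(); exec(src[src.index("def crop"):])
b=crop("pics/w8scene.png",255,170,60,70,8,0); cv2.imwrite("pics/w8m.png",b)
E
```

```text
[ 0.5575 -0.138   0.2198] [ 0.1292 -0.3559 -2.5041] jaw 103.03941473708727 tilt [-0.0005  0.0004 -1.    ] q7 1.6957616088493803
```

View pics/w8m.png

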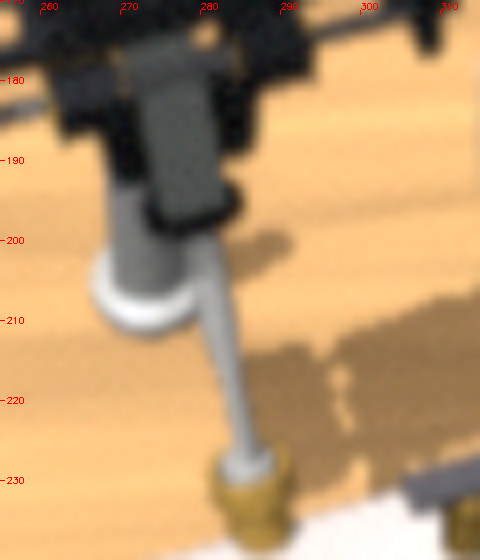

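Emit:
{"name": "carry_out", "arguments": {"offset": [[0.0015,0.0003,-0.0035],[0.0013,0.0003,-0.003],[0.001,0.0002,-0.002],[0,0,0]], "twist": [0,0,0,0]}}

```text
clock: 18.7
tool_pos: [0.5612, -0.1378, 0.2119]
eef_rot: [0.44, 0.553, -0.553, -0.44]
contact_force: [-0.9, -0.8, 1.8]
opening: 0.266
```

```bash
python3 - <<'E'
from h import *
s=get_state(); print(s["tool_pos"],s["contact_force"]); 
E
```

```text
[ 0.56122667 -0.13778628  0.21191428] [-0.87883153 -0.81166359  1.84487543]
```

Emit:
{"name": "carry_out", "arguments": {"offset": [[0.0005,0.0001,-0.0013],[0,0,0],[0,0,0],[0,0,0],[0,0,0],[0,0,0],[0,0,0],[0,0,0]], "twist": [0,0,0,0,0,0,0,0]}}

```text
clock: 19.7
tool_pos: [0.5616, -0.1376, 0.2105]
eef_rot: [0.44, 0.553, -0.553, -0.44]
contact_force: [-0.4, -0.3, 2.9]
opening: 0.268
```

Emit:
{"name": "carry_out", "arguments": {"offset": [[-0.005,-0.001,0.012],[-0.01,-0.002,0.022],[-0.01,-0.002,0.022],[0,0,0.05],[0,0,0.05],[0,0,0]], "twist": [0,0,0,0,0,0]}}

```text
clock: 20.45
tool_pos: [0.538, -0.1423, 0.3704]
eef_rot: [0.442, 0.555, -0.552, -0.438]
contact_force: [0.8, -0.3, -2.0]
opening: 0.275
```

Emit:
{"name": "carry_out", "arguments": {"offset": [[-0.015,-0.016,0],[-0.015,-0.016,0],[-0.015,-0.016,0],[-0.015,-0.016,0],[-0.015,-0.016,0],[-0.015,-0.016,0],[-0.012,-0.015,0],[-0.012,-0.015,0]], "twist": [-8.2,-8.2,-8.2,-8.2,-8.2,-8.2,-8.2,-8.2]}}

```text
clock: 21.45
tool_pos: [0.4207, -0.2682, 0.3649]
eef_rot: [-0.669, -0.224, 0.226, 0.671]
contact_force: [0.3, -0.6, -2.3]
opening: 0.267
```

```bash
cat > avg.py <<'E'
from h import *
np.set_printoptions(precision=4,suppress=True)
P=[];J=[];F=[]
for i in range(10):
    snapshot("wrist"); s=get_state(); M=R.from_quat(s["eef_rot"]).as_matrix()
    P.append(s["tool_pos"]);J.append(np.degrees(np.arctan2(M[1,0],M[0,0])));F.append(s["contact_force"])
P=np.mean(P[3:],0); H=np.array([.4563,-.3115,.1307]); a=np.array([-.285,.373,.883])
print(s["clock"],P,np.mean(J[3:]),np.mean(F[3:],0)); d=P-H; t=d[2]/a[2]; print("along",t,"lateral err",d-t*a)
E
python3 avg.py
```

```text
21.95 [ 0.4228 -0.2676  0.366 ] 37.5582977755963 [ 0.1637  0.3945 -2.281 ]
along 0.26649975508428353 lateral err [ 0.0425 -0.0555  0.    ]
```

Emit:
{"name": "carry_out", "arguments": {"offset": [[0.0016,-0.0021,-0.04],[0,0,-0.04],[0,0,-0.035],[0,0,-0.021],[0,0,0]], "twist": [0,0,0,0,0]}}

```text
clock: 22.58
tool_pos: [0.4235, -0.27, 0.2293]
eef_rot: [-0.669, -0.226, 0.228, 0.671]
contact_force: [0.5, 0.2, -1.0]
opening: 0.267
```

```bash
python3 avg.py
```

```text
23.075 [ 0.4246 -0.2709  0.2313] 37.39493306422514 [ 0.0359 -0.0866 -1.81  ]
along 0.11387412953329468 lateral err [ 0.0008 -0.0019  0.    ]
```

Emit:
{"name": "carry_out", "arguments": {"offset": [[-0.0008,0.0018,0],[0.0036,-0.0047,-0.0111],[0.0036,-0.0047,-0.0111],[0.0036,-0.0047,-0.0111]], "twist": [0,0,0,0]}}

```text
clock: 23.58
tool_pos: [0.4343, -0.2833, 0.196]
eef_rot: [-0.67, -0.226, 0.227, 0.67]
contact_force: [-0.1, -0.2, -2.0]
opening: 0.263
```

```bash
python3 avg.py
```

```text
24.075 [ 0.4342 -0.2829  0.1973] 37.39180424694349 [ 0.2919 -0.1753 -1.6968]
along 0.07537292483025428 lateral err [-0.0007  0.0005  0.    ]
```

Inside the sleeve with no contact force; continuing home.

Emit:
{"name": "carry_out", "arguments": {"offset": [[0.0036,-0.0047,-0.0111],[0.0036,-0.0047,-0.0111],[0.0036,-0.0047,-0.0111],[0.0036,-0.0047,-0.0111],[0.0036,-0.0047,-0.0111],[0,0,0]], "twist": [0,0,0,0,0,0]}}

```text
clock: 24.82
tool_pos: [0.4519, -0.3066, 0.1406]
eef_rot: [-0.669, -0.226, 0.227, 0.67]
contact_force: [0.3, -0.4, -1.4]
opening: 0.27
```

```bash
python3 avg.py
```

```text
25.325 [ 0.4522 -0.3064  0.142 ] 37.398756975822735 [-0.1465 -0.0467 -1.8016]
along 0.012803545977188727 lateral err [-0.0004  0.0003  0.    ]
```

Emit:
{"name": "carry_out", "arguments": {"offset": [[0.0016,-0.0021,-0.005],[0.0014,-0.0019,-0.0045],[0.0006,-0.0007,-0.0018],[0.0003,-0.0004,-0.0009],[0,0,0]], "twist": [0,0,0,0,0]}}

```text
clock: 25.95
tool_pos: [0.4558, -0.3113, 0.1295]
eef_rot: [-0.67, -0.227, 0.227, 0.67]
contact_force: [-0.9, 0.4, 0.4]
opening: 0.268
```

```bash
python3 avg.py
```

```text
26.45 [ 0.4558 -0.3114  0.1295] 37.393398572581916 [-1.7816  1.6114  2.3026]
along -0.0013544022107662662 lateral err [-0.0009  0.0006  0.    ]
```

Emit:
{"name": "carry_out", "arguments": {"offset": [[0.0003,-0.0004,-0.001],[0,0,0],[0,0,0]], "twist": [0,0,0]}}

```text
clock: 26.82
tool_pos: [0.4558, -0.3114, 0.1294]
eef_rot: [-0.669, -0.227, 0.227, 0.67]
contact_force: [-4.5, 4.4, 12.6]
opening: 0.271
```

Emit:
{"name": "carry_out", "arguments": {"offset": [[0,0,0],[0,0,0],[0,0,0],[0,0,0],[0,0,0],[0,0,0]], "twist": [0,0,0,0,0,0], "grip": 0.08}}

```text
clock: 27.58
tool_pos: [0.4563, -0.312, 0.1284]
eef_rot: [-0.67, -0.227, 0.227, 0.67]
contact_force: [0.9, 0.0, 0.6]
opening: 0.906
```

Emit:
{"name": "carry_out", "arguments": {"offset": [[0,0,0.03],[0,0,0.04],[0.0105,-0.0135,0.05],[0.021,-0.027,0.05],[0.0105,-0.0135,0],[0,0,0],[0,0,0]], "twist": [0,0,0,0,0,0,0]}}

```text
clock: 28.45
tool_pos: [0.4973, -0.3648, 0.2974]
eef_rot: [-0.669, -0.226, 0.227, 0.671]
contact_force: [0.1, -0.1, -0.7]
opening: 0.906
```

```bash
python3 grab.py w9; python3 - <<'E'
from h import *
c3=np.load("w3.npy",allow_pickle=True).item(); c9=np.load("w9.npy",allow_pickle=True).item()
# where handle-end and flange features should be now, from the before-picture fit (rest points)
t=np.radians(28); x,y,w=.4786,-.3398,np.radians(-53.7)
def W(l): return [x+np.cos(w)*l[0]-np.sin(w)*l[1],y+np.sin(w)*l[0]+np.cos(w)*l[1],l[2]]
a=np.array([-np.sin(t),0,np.cos(t)]);m=np.array([-.02,0,.112]);e=np.array([np.cos(t),0,np.sin(t)])
pts=[W(m+.076*a+u*e+v*np.array([0,1,0])) for u,v in((-.013,-.012),(-.013,.012),(.013,.012),(.013,-.012))]
p3,p9=proj(pts,c3),proj(pts,c9); print("expected now",np.array([(305,56),(335,56),(336.5,87),(305,86)])+p9-p3)
# template match of scene & top vs start
for n in("scene","top"):
    A=cv2.imread(f"pics/{n}0.png"); B=cv2.imread(f"pics/w9{n}.png")
    d=cv2.GaussianBlur(cv2.absdiff(A,B),(3,3),0).max(2); k,l,s,_=cv2.connectedComponentsWithStats((d>35).astype(np.uint8))
    print(n,[tuple(map(int,q)) for q in s[1:] if q[4]>4])
g=lambda f:cv2.imread(f)
T=g("pics/w3.png")[50:190,280:362]; r_=cv2.matchTemplate(g("pics/w9wrist.png"),T,cv2.TM_CCOEFF_NORMED); print("wrist match",cv2.minMaxLoc(r_)[1::2], "foot expect",proj([.4815,-.342,.008],c9)-proj([.4815,-.342,.008],c3))
E
```

```text
[ 0.4973 -0.3648  0.2974] [ 0.124  -0.1466 -0.7195] jaw 37.41703626222616 tilt [-0.0023  0.0019 -1.    ] q7 1.170484616752257
expected now [[309.04906226  58.53834558]
 [339.16211281  58.91962405]
 [340.38560523  90.04941171]
 [308.75741227  88.66299534]]
scene [(143, 0, 22, 43, 433), (119, 0, 94, 173, 5314), (272, 0, 43, 47, 556), (321, 0, 41, 23, 466), (480, 0, 52, 45, 926), (131, 19, 4, 4, 6), (129, 24, 17, 7, 72), (330, 24, 7, 15, 77), (119, 29, 11, 25, 72), (133, 41, 7, 17, 41), (479, 40, 20, 28, 262), (503, 50, 15, 3, 23), (513, 53, 11, 18, 104), (345, 78, 151, 35, 2321), (497, 93, 5, 9, 19), (501, 93, 10, 12, 65), (508, 93, 20, 25, 303), (353, 100, 3, 3, 5), (272, 105, 81, 95, 2296), (228, 180, 23, 19, 252), (244, 185, 34, 41, 722)]
top [(309, 141, 197, 257, 15274), (362, 205, 3, 3, 6), (335, 231, 3, 4, 7), (344, 231, 7, 4, 14), (318, 265, 3, 3, 6), (314, 277, 4, 2, 7), (303, 284, 3, 2, 6), (0, 302, 262, 98, 13736), (293, 303, 3, 4, 8), (302, 302, 3, 2, 6), (19, 347, 5, 4, 7), (29, 357, 2, 3, 5), (19, 358, 3, 3, 6), (19, 362, 6, 6, 16), (292, 374, 5, 3, 11), (277, 376, 3, 4, 10)]
wrist match (0.945428192615509, (282, 51)) foot expect [[1.99187444 2.15559304]]
```

```bash
python3 - <<'E'
from h import *
A=cv2.imread("pics/w3.png");B=cv2.imread("pics/w9wrist.png")
for n,(x0,y0,x1,y1) in {"handle":(298,50,343,125),"flange+handle foot":(295,105,347,140),"foot":(280,140,362,190),"brick":(370,175,470,240),"mandrel":(385,0,435,28),"teal":(205,0,240,72)}.items():
    m=cv2.minMaxLoc(cv2.matchTemplate(B,A[y0:y1,x0:x1],cv2.TM_CCOEFF_NORMED)); print(n,round(m[1],3),m[3][0]-x0,m[3][1]-y0)
A=cv2.imread("pics/scene0.png");B=cv2.imread("pics/w9scene.png")
for n,(x0,y0,x1,y1) in {"ball":(365,165,402,210),"tee":(408,180,445,230),"tin":(380,225,406,256),"jar":(312,165,332,198),"mandrel":(262,175,284,213),"wand":(205,162,232,200)}.items():
    T=A[y0:y1,x0:x1]; m=cv2.minMaxLoc(cv2.matchTemplate(B[y0-8:y1+8,x0-8:x1+8],T,cv2.TM_CCOEFF_NORMED)); print(n,round(m[1],3),m[3][0]-8,m[3][1]-8)
E
```

```text
handle 0.947 2 0
flange+handle foot 0.929 2 0
foot 0.981 2 2
brick 0.897 1 2
mandrel 0.92 4 3
teal 0.99 3 1
ball 0.998 0 0
tee 0.999 0 0
tin 0.999 0 0
jar 0.998 0 0
mandrel 0.642 0 0
wand 0.952 0 0
```

```bash
python3 - <<'E'
from h import *
def ecc(A,B,box,d=(0,0)):
    x0,y0,x1,y1=box; a=cv2.cvtColor(A[y0:y1,x0:x1],6).astype(np.float32); b=cv2.cvtColor(B,6).astype(np.float32)
    W=np.float32([[1,0,x0+d[0]],[0,1,y0+d[1]]]); cc,W=cv2.findTransformECC(a,b,W,cv2.MOTION_TRANSLATION,(3,200,1e-5),None,1)
    return round(cc,3),W[0,2]-x0,W[1,2]-y0
A=cv2.imread("pics/scene0.png");B=cv2.imread("pics/w9scene.png")
for b in((213,163,232,192),(207,185,222,205),(196,205,242,232)): print("scene",ecc(A,B,b))
A=cv2.imread("pics/w3.png");B=cv2.imread("pics/w9wrist.png")
for b in((298,50,343,95),(297,100,346,140),(300,140,345,172),(280,150,362,190)): print("wrist",ecc(A,B,b,(2,1)))
from tip import *
c3=np.load("w3.npy",allow_pickle=True).item(); c9=np.load("w9.npy",allow_pickle=True).item()
H=np.array([.4573,-.3121,.148])
for n,p in(("end",[.4472,-.3011,.179]),("flange",[.4683,-.3281,.1146]),("foot",[.5,-.37,.008])): print(n,proj(p,c9)-proj(p,c3), "d/mm raise", proj(np.array(p)+.003*axis(28,127.4),c9)-proj(p,c9),"scene",proj(np.array(p)+.003*axis(28,127.4),"scene")-proj(p,"scene"))
E
```

```text
scene (0.954, np.float32(0.21617126), np.float32(-0.6342926))
scene (0.994, np.float32(0.33381653), np.float32(-0.48469543))
scene (0.999, np.float32(0.00091552734), np.float32(-0.005203247))
wrist (0.946, np.float32(2.1924133), np.float32(0.460186))
wrist (0.943, np.float32(1.6837463), np.float32(0.31612396))
wrist (0.967, np.float32(1.8522949), np.float32(2.2493896))
wrist (0.986, np.float32(1.6993408), np.float32(2.1022034))
end [[3.83933277 2.76362063]] d/mm raise [[-0.02232815 -2.31815128]] scene [[ 0.22803868 -0.80054099]]
flange [[2.70082251 2.49297043]] d/mm raise [[-0.00999644 -1.40937701]] scene [[ 0.2142265  -0.75167007]]
foot [[1.65718186 2.16681188]] d/mm raise [[-0.00677264 -0.78062087]] scene [[ 0.19485518 -0.68029426]]
```

```bash
python3 -c "
from plant import *
print(job.finish_job())"
```

```text
the job is handed in; nothing more can be done
None
```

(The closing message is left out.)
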